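Set a drilled flat bar out over the filing block's edge and clamp it

ROBOT

A 6-joint arm with a two-finger parallel gripper is mounted at the origin on a cart in front of the work surface, level with it; the furniture and walls round the work are solid. World frame = base frame: x ahead of the robot, y to its left, z up, the work surface at z = 0. Lengths are in m, angles in rad, forces in N, time in s.
With the tool pointing down it reaches from about 0.25 to 0.775 m from the base axis. Payload 4 kg.
Tool frame: the origin (TCP) lies between the finger pads; the fingertips stand 22 mm ahead of it and the grasp point (between the pads) lies 3 mm ahead of it (manip.tips_ahead is the distance from the TCP to the fingertips, in m); x points along the fingers, y is the direction in which the jaws open and shut, and the axes are right-handed (so a half turn about x gives the same grasp; the last joint's range is limited). The gripper opens to 94 mm and grips with 3 to 60 N. Pads are 16 mm wide; open, the fingers measure 119 mm over their backs; the gripper's body (75 mm by 177 mm) begins 78 mm behind the grasp point.
Start: joints at [1.211, 0.087, 1.371, -0, 1.684, -0.103], TCP at [0.14, 0.532, 0.228] pointing down, gripper open.
Joint ranges: [-3.1, 3.1], [-0.76, 2.03], [0.27, 2.55], [-1.08, 4.22], [0.17, 2.65], [-2.57, 2.57]. Speed limits (rad/s): [2.79, 2.79, 3.14, 3.14, 3.14, 3.14].

INTERFACE

Orientations are given as [roll, pitch, yaw] about the fixed x, y, z axes, in that order (R = Rz(yaw) Ry(pitch) Rx(roll)).
In Python, from rig import manip, effector, eyes, workorder gives the robot as it stands. The module is installed in compiled form; this text tells all that it offers. Calls block until the motion is done:
- manip.goto(position, orientation): joint-space move of the TCP to a pose.
- manip.line_to(position, rot=None, v=0.15, contact_N=None): straight line of the TCP; rot=None keeps the orientation; v is the mean speed in m/s. With contact_N (N) it stops when the force on the tool has changed by that much, and returns True; else False.
- manip.goto_joints(angles): joint-space move.
- effector.grip(opening, f_grip=None): opening from 0.0 (shut) to 1.0 (fully open); f_grip is the grip in N (None keeps the last); returns when the fingers have stopped.
- manip.wait(seconds).
- manip.ik(position, orientation): joint angles nearest the present ones, or None.
- eyes.grab_frame(name): name is "scene" or "top" or "wrist"; returns a dict with "pixels" (480x640x3 uint8, red, green, blue), "depth" (480x640 float32, m along the optical axis (not along the pixel's ray), 0 where there is no reading), "K" (3x3 intrinsics, pixels), "k1" (the pictures are not rectified: a ray, as slopes to the right and down, at radius r is drawn at 1 + k1 r^2 times it, then the intrinsics apply), "view" (4x4, takes a point from world to camera coordinates). Camera axes: x right, y down, z forward; pixel columns grow to the right and rows downward; lengths in m; the calibration is good to about 2 mm. A picture is of the moment at which its call begins.
A pose or a line that the arm cannot do raises manip.Unreachable and nothing moves.
- workorder.close_job(): hands the job in, once; it reports no verdict.
Readings, each from a call of its own:
- manip.get_t(): time.
- manip.get_joint_pos(): joint angles.
- manip.get_joint_velocities(): joint speeds.
- manip.get_effort(): joint torques, N m.
- manip.get_eef_pos(): TCP position.
- manip.get_tool_rot(): TCP orientation.
- manip.get_wrist_force(): force on the tool from outside, world axes, zero at the start.
- manip.get_torque(): the same for the moment, N m.
- manip.get_width(): opening from 0.0 (shut) to 1.0 (fully open).
Only numpy, scipy, OpenCV 4.12 (cv2) and the standard library are available. Lean on these libraries where they do the work, as an engineer would, in place of code of your own. Each camera call takes 0.05 s, during which the arm holds its last target. There are 200 camera calls.

TASK

Set up the dark drilled flat bar for filing, with the fingertips only: pinch and lift nothing. On the grey steel filing block, push the bar sideways until its long edge lies flush against the aluminium fence, and push it along the fence toward the front until the drilled hole at its near end is wholly clear of the block and about 35 mm of bar stands out beyond the front edge. Then push the toggle clamp's red handle over and fully down so that the clamp's pad holds the bar there, and leave everything else on the bench where it lies.

Things in the scene. Friction and masses are not known exactly. Their poses are not given: they have to be found in the camera images.
- filing_block: Fixed grey steel block, 230 mm (x) by 190 mm (y), top 28 mm above the bench; origin: centre of its underside. Front edge: its -x edge, toward the robot. Along x on its top runs an aluminium fence 12 mm wide, 12 mm high, whose working face looks to -y at y = -16 mm; the bar's lane is the flat top from there to y = -95 mm. The toggle clamp stands on the +y side, its hinges at x = -80 mm.
- lip (a point): Point on the block's top (28 mm above the bench) where the fence's working face meets the front edge; axes as the block's: -x points out over the front edge toward the robot, -y from the fence into the bar's lane. The overhang is how far the bar's near end lies on the -x side of this point.
- flat_bar: Loose dark steel bar, 160 mm long, 40 mm wide, 6 mm thick, 0.2 to 0.45 kg, with an 11 mm hole 20 mm from each end. It starts flat on the block's top, askew, 3 to 25 mm away from the fence, nothing overhanging. Origin: centre of its underside; its y axis runs along its length to its near end (toward the robot), z up.
- bar_near_end (a point): Middle of the bar's near end face, half-way up its thickness (the end that shall stand out over the front edge).
- bar_far_end (a point): Middle of the bar's far end face, half-way up its thickness.
- bar_centre (a point): Centre of the bar, half-way up. Flush against the fence it lies 20 mm to the -y side of lip's y.
- toggle_clamp_handle (a joint): Handle angle (rad): 0 to 0.02 flat and locked, about 1.2 nearly upright, open (its start). It drives the clamp's arm, one for one. It stays where it is left; moving it takes about 8 N at the grip, and 15 N or more at the very end, where the pad meets the bar (0.02). It turns about an axis along the block's x; closing, its free end swings to the block's +y side and down.
- handle_hinge (a point): Point on the handle's hinge axis, 66 mm above the bench, in the middle of the handle's thickness.
- red_grip (a point): Middle of the red grip, a round rod 60 mm long, 22 mm thick, along the handle; 72 mm from handle_hinge along the handle and 7 mm above that line when flat. The grip's free end is 30 mm further out. Open, it rises to about 170 mm above the bench; flat, its middle is 73 mm above the bench, beside the block's +y edge.
- toggle_clamp_arm: The clamp's hold-down arm (its given origin lies low at the clamp's foot), 95 mm long, with a round 16 mm pad at its end. Open, it stands steeply up (to about 165 mm above the bench), 30 to 60 mm from the raised handle, on the lane's side of it; as the handle goes down it swings down over the fence and its pad presses on the bar at the block's x = -80, y = -36 mm.
- marker_pen: Bystander, leave alone: white marker pen with a black cap, 17x135x16 mm; origin at the centre of its underside.
- soapstone: Bystander, leave alone: pale soapstone marking stick, 14x140x6 mm; origin at the centre of its underside.
- flap_disc: Bystander, leave alone: brown round grinding disc, 115 mm across, 16 mm high; origin at the centre of its underside.
- tape_measure: Bystander, leave alone: yellow tape measure, 36x92x72 mm; origin at the centre of its underside.
- big_nut: Bystander, leave alone: large steel hexagon nut, 33x29x16 mm; origin at the centre of its underside.
- spanner1: Bystander, leave alone: steel combination spanner, 36x170x7 mm; origin at the centre of its underside.

How it is judged:
By the outcome, as a careful person would: the job done as asked, in the order asked, and still so for the second after the job is handed in, with the robot touching nothing.
It also fails if it takes over 72 s, if anything falls off the work surface, if the arm or the gripper's body presses on something with over 40 N, if the wrist force passes 120 N, or if a joint passes its speed limit or range.

## Working session

There is one attempt and no reset: what is moved stays moved. The work goes in short steps, each a Python script; the robot and the scene stay as the last script left them, time stands still between calls to the robot, and variables do not carry over. Pictures are saved under pics/ and viewed, about 8 in all and at most 12, crops included, and the job is handed in when it is done.

```bash
mkdir -p pics; cat > h.py <<'E'
import numpy as np, cv2
from rig import manip, effector, eyes, workorder
def grab(n,fn=None):
    f=eyes.grab_frame(n)
    if fn: cv2.imwrite('pics/'+fn,cv2.cvtColor(f['pixels'],cv2.COLOR_RGB2BGR))
    return f
def rays(f,uv):
    K=np.array(f['K']);s=cv2.undistortPoints(np.array(uv,float).reshape(-1,1,2),K,np.array([f['k1'],0,0,0,0.])).reshape(-1,2)
    V=np.array(f['view']);R=V[:3,:3];c=-R.T@V[:3,3]
    return c,np.c_[s,np.ones(len(s))]@R
def plane(f,uv,z):
    c,d=rays(f,uv);return c+d*((z-c[2])/d[:,2])[:,None]
def deppts(f,uv):
    c,d=rays(f,uv);uv=np.array(uv).astype(int).reshape(-1,2)
    return c+d*f['depth'][uv[:,1],uv[:,0]][:,None]
def proj(f,P):
    V=np.array(f['view']);p=np.atleast_2d(P)@V[:3,:3].T+V[:3,3];s=p[:,:2]/p[:,2:]
    s=s*(1+f['k1']*(s**2).sum(1,keepdims=True));K=np.array(f['K']);return s@K[:2,:2].T+K[:2,2]
E
python3 - <<'E'
from h import *
for n in('scene','top'):
    f=grab(n,n+'0.png');c,d=rays(f,[[320,240]]);print(n,c,d,f['K'][0][0],f['k1'])
import pickle
print(manip.get_t(),manip.get_tool_rot())
E
```

```text
scene [-0.22906554 -0.64225408  0.83342612] [[ 0.55503884  0.58426803 -0.59215081]] 586.0178610153532 -0.06837535721594444
top [0.42997427 0.11870525 0.98429524] [[ 0.05569485 -0.01597054 -0.99835507]] 500.9858727071185 -0.03177003675079898
0.1 [-1.66466275  1.5688319  -1.92150749]
```

View pics/top0.png

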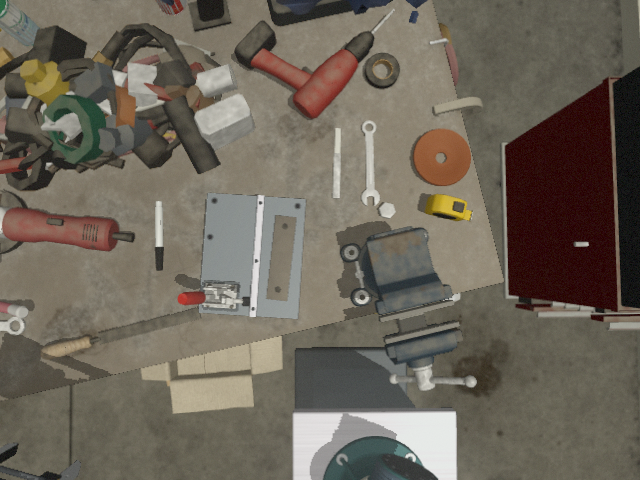

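View pics/scene0.png

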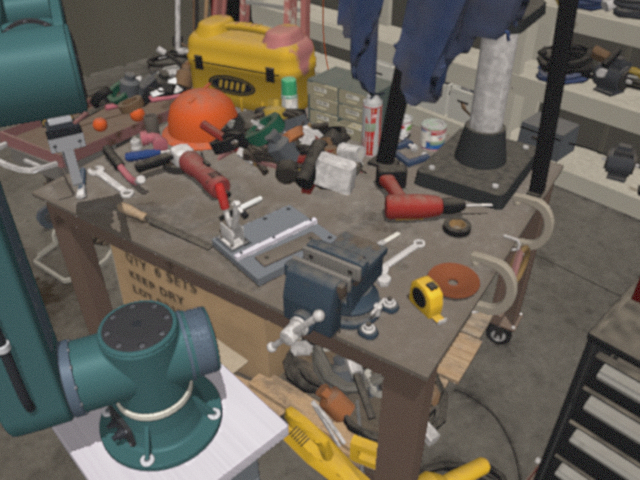

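The top view shows the block at about (253,255), with the fence along column ~257. The bar spans (283,216) to (278,300), with its near hole at (278,290). The red grip is at (190,298). The vise stands close by at columns 340–460.

```bash
python3 - <<'E'
from h import *
f=grab('top')
# block corners and features
uv=[[207,193],[306,199],[298,318],[200,316],[263,196],[252,317],[275,216],[297,217],[287,300],[266,299],[190,298]]
print(np.c_[plane(f,uv,.028),deppts(f,uv)].round(3))
img=f['pixels'];c=cv2.resize(cv2.cvtColor(img[180:330,165:465],cv2.COLOR_RGB2BGR),None,fx=2.6,fy=2.6,interpolation=cv2.INTER_CUBIC);cv2.imwrite('pics/c0.png',c)
# vise height
ys,xs=np.mgrid[225:320:6,335:465:10]
P=deppts(f,np.c_[xs.ravel(),ys.ravel()]);print((P[:,2].reshape(xs.shape)*1000).astype(int))
print(plane(f,[[340,228],[340,300],[370,240],[375,300]],.1).round(3))
print(manip.get_eef_pos())
E
```

```text
[[ 0.574  0.32   0.028  0.579  0.327 -0.002]
 [ 0.562  0.13   0.028  0.566  0.13   0.004]
 [ 0.335  0.146  0.028  0.335  0.146  0.024]
 [ 0.34   0.332  0.028  0.337  0.337  0.002]
 [ 0.568  0.213  0.028  0.566  0.211  0.042]
 [ 0.337  0.233  0.028  0.335  0.236 -0.002]
 [ 0.53   0.189  0.028  0.53   0.189  0.028]
 [ 0.528  0.147  0.028  0.528  0.147  0.028]
 [ 0.369  0.167  0.028  0.37   0.166  0.032]
 [ 0.371  0.206  0.028  0.372  0.206  0.033]
 [ 0.374  0.351  0.028  0.382  0.318  0.163]]
[[   2    0    0    1    0    1    0    0   -2    1    0   -2    2]
 [   0    0   -2   -1    0   -1  132  131  147   18   -2    1    3]
 [   1   -1    0    4  131  142  148  145  146   14    2    1    1]
 [   1    3    0    1  148  148  145  146  147  147    1    0    0]
 [   0   15   13   18  147  147  147  148  146  149    1    2    0]
 [   0   16   13   40  144  147  148  146  146  146    2    4    2]
 [   0    6   40   44  145  143  147  984  147  148    0    2    2]
 [   2    0    0   43  145  146  147  145  146  148    1    2    0]
 [   5    3   37   40  148  147  147  148  148  150    9    0    0]
 [   0    0    0   39  144  147  150  153  159  166  173    3    0]
 [  -1    5    0   17   49  153  162  169  175  180  185  180    2]
 [   0    1   15   17   40  172  178  179  184  186  186  186   -1]
 [   0    1   15   28    2  182  185  183  188  187  185  183 -429]
 [  -1    0   13   13  167  185  183  185  187  185  166  181 -725]
 [   0    0    0    2    2  184  186  117  182  181  181 -726 -716]
 [   0    0   -2    0 -715  167  183  184  117 -717 -717 -722 -721]]
[[0.5   0.069 0.1  ]
 [0.374 0.07  0.1  ]
 [0.479 0.016 0.1  ]
 [0.373 0.008 0.1  ]]
[0.13956171 0.53160668 0.22659121]
```

View pics/c0.png

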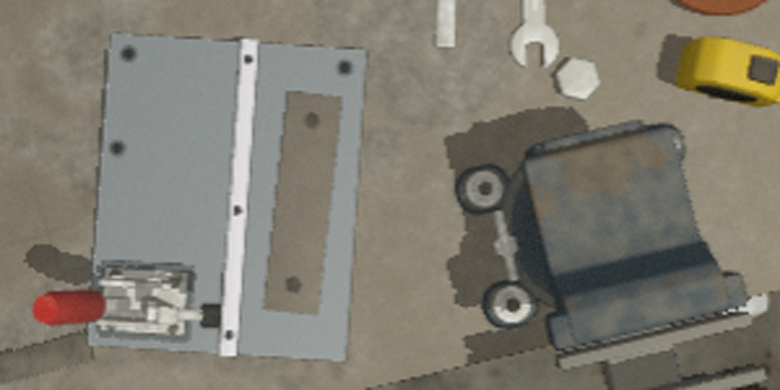

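The vise is 0.15–0.19 m tall and starts at y≈0.02, and the clamp arm stands near the fence. Next I'll take a close look with the wrist camera.

```bash
cat >> h.py <<'E'
from scipy.spatial.transform import Rotation as Ro
def ori(yaw,tilt=0,sgn=1):
    """tool down, jaw axis horizontal at world yaw; tilt: fingers lean about jaw axis (fingertips toward left of jaw dir)"""
    j=np.array([np.cos(yaw),np.sin(yaw),0]);l=np.array([-np.sin(yaw),np.cos(yaw),0])
    x=np.array([0,0,-1.])*np.cos(tilt)+l*np.sin(tilt)
    y=j*sgn;R=np.c_[x,y,np.cross(x,y)]
    return Ro.from_matrix(R).as_euler('xyz')
E
python3 - <<'E'
from h import *
print(Ro.from_euler('xyz',manip.get_tool_rot()).as_matrix().round(2))
for s in(1,-1):
    for yw in(-.07,1.5):
        for p in ([.46,.16,.33],[.46,.14,.06]):
            q=manip.ik(p,ori(yw,0,s));print(s,yw,None if q is None else np.round(q,2))
print(manip.ik([.46,.14,.06],ori(-.07,.3,1)),manip.ik([.46,.14,.06],ori(-.07,.3,-1)))
p=manip.get_eef_pos();manip.line_to([p[0]+.05,p[1]-.05,.33])
E
```

```text
[[-0.    0.25  0.97]
 [-0.    0.97 -0.25]
 [-1.   -0.   -0.  ]]
1 -0.07 [ 0.22 -0.05  1.31 -0.    1.88  0.29]
1 -0.07 [ 0.18  0.03  1.77 -0.    1.34  0.25]
1 1.5 [ 0.22 -0.05  1.31 -0.    1.88 -1.28]
1 1.5 [ 0.18  0.03  1.77 -0.    1.34 -1.32]
-1 -0.07 None
-1 -0.07 None
-1 1.5 [ 0.22 -0.05  1.31 -0.    1.88  1.86]
-1 1.5 [ 0.18  0.03  1.77 -0.    1.34  1.82]
[-0.02979116 -0.01000073  1.84477419  0.31084269  1.30701173 -0.04148169] None<sys>:0: UserWarning: Gimbal lock detected. Setting third angle to zero since it is not possible to uniquely determine all angles.
```

```bash
python3 -W ignore - <<'E'
from h import *
manip.goto([.43,.2,.36],ori(-.07));t=manip.get_t()
f=grab('wrist','w0.png');c,d=rays(f,[[320,240],[420,240]]);print(t,c,d)
np.savez('w0',**{k:np.array(f[k]) for k in f})
E
```

```text
2.525 [0.43398793 0.27785041 0.51729691] [[-0.01992918 -0.28319307 -0.95901375]
 [ 0.22524404 -0.30015259 -0.95911117]]
```

View pics/w0.png

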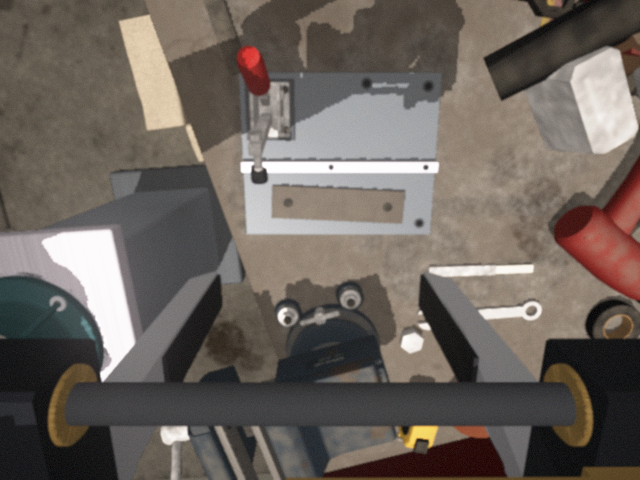

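The wrist view shows these pixel positions:
- **Fence:** row ~167, columns 241–438.
- **Bar:** about (273,185)–(404,222).
- **Red grip:** (253,70).
- **Clamp arm and pad:** (260,140)–(259,176).
- **Block front edge:** column ~245.

Next I'll measure these from both views.

```bash
cat >> h.py <<'E'
def big(m):
    n,l,s,_=cv2.connectedComponentsWithStats(m.astype(np.uint8));return l==1+np.argmax(s[1:,4])
def bar(f,roi,z=.034):
    """bar top: ends and yaw from brownish mask inside roi (u0,v0,u1,v1)"""
    a=f['pixels'].astype(int);m=(a[...,0]-a[...,2]>2)&(a.sum(2)<420)
    r=np.zeros(m.shape,bool);r[roi[1]:roi[3],roi[0]:roi[2]]=1
    m=big(cv2.morphologyEx((m&r).astype(np.uint8),cv2.MORPH_OPEN,np.ones((3,3))))
    c=max(cv2.findContours(m.astype(np.uint8),0,2)[0],key=cv2.contourArea).reshape(-1,2)
    P=plane(f,c,z)[:,:2];(cx,w,an)=cv2.minAreaRect((P*1000).astype(np.float32));
    b=cv2.boxPoints((cx,w,an));return np.array(cx),w,b,m
def red(f):
    a=f['pixels'].astype(int);return (a[...,0]>110)&(a[...,1]<70)&(a[...,2]<70)
E
python3 -W ignore - <<'E'
from h import *
np.set_printoptions(suppress=True)
w=dict(np.load('w0.npz'));t=grab('top')
for n,f,roi in(('w',w,(255,180,415,228)),('t',t,(262,210,300,308))):
    c,s,b,m=bar(f,roi);print(n,'bar',c,s,b.round(1).tolist())
    v,u=np.nonzero(m);d=deppts(f,np.c_[u,v]);print(' dep z',np.median(d[:,2]))
# fence in wrist: white mask
a=w['pixels'].astype(int)
m=np.zeros((480,640),bool);m[150:185,235:445]=(a.min(2)>205)[150:185,235:445];m=big(m)
us=np.arange(275,432,4);lo=[];hi=[]
for u in us:
    vv=np.nonzero(m[:,u])[0];hi.append([u,vv.min()-.5]);lo.append([u,vv.max()+.5])
for nm,e in(('+y',hi),('-y',lo)):
    P=plane(w,e,.04);k=np.polyfit(P[:,0],P[:,1],1);print('fence',nm,k,'at .335',np.polyval(k,.335),'res',np.std(P[:,1]-np.polyval(k,P[:,0])))
v,u=np.nonzero(m);print('fence ends',plane(w,[[u.min()-.5,167],[u.max()+.5,167]],.04),np.median(deppts(w,np.c_[u,v])[:,2]))
g=cv2.cvtColor(w['pixels'],cv2.COLOR_RGB2GRAY).astype(int)
# front edge: strongest gradient along rows in lane
for v in range(185,232,6):
    gg=np.abs(np.diff(g[v,230:268].astype(float)));u=230+gg.argmax()+.5;print(v,u,plane(w,[[u,v]],.028)[0].round(4),end=' ')
    gg=np.abs(np.diff(g[v,420:450].astype(float)));u=420+gg.argmax()+.5;print(u,plane(w,[[u,v]],.028)[0].round(4))
# red grip in wrist, limited
for n,f,roi in(('w',w,(230,40,275,100)),('t',t,(170,285,210,310))):
    m=red(f);r=np.zeros_like(m);r[roi[1]:roi[3],roi[0]:roi[2]]=1;v,u=np.nonzero(m&r);P=deppts(f,np.c_[u,v]);P=P[(P[:,2]>.05)&(P[:,2]<.2)];
    print(n,len(P),P.mean(0),P.min(0),P.max(0)); o=np.argsort(P[:,2]);print(P[o[:20]].mean(0),P[o[-20:]].mean(0))
v,u=np.mgrid[100:186:7,250:276:4];P=deppts(w,np.c_[u.ravel(),v.ravel()]);P=P[P[:,2]>.055];print('arm',P.round(3).tolist())
E
```

```text
w bar [448.97875977 179.93873596] (40.41291809082031, 157.9051055908203) [[368.20001220703125, 169.10000610351562], [525.0, 150.60000610351562], [529.7999877929688, 190.6999969482422], [372.8999938964844, 209.3000030517578]]
 dep z 0.034129844072766924
t bar [465.78866577 176.36265564] (41.0488166809082, 128.88888549804688) [[399.29998779296875, 163.89999389648438], [527.2000122070312, 148.10000610351562], [532.2999877929688, 188.89999389648438], [404.29998779296875, 204.60000610351562]]
 dep z 0.03490940755262806
fence +y [-0.06891498  0.26135384] at .335 0.23826732483866714 res 6.391417985944991e-06
fence -y [-0.06038121  0.24419002] at .335 0.22396231829041457 res 0.0003106814765255173
fence ends [[0.36220069 0.23005616 0.04      ]
 [0.56793032 0.21587322 0.04      ]] 0.040004651322574386
185 243.5 [0.3364 0.2089 0.028 ] 432.5 [0.5642 0.1931 0.028 ]
191 243.5 [0.3355 0.2016 0.028 ] 433.5 [0.5655 0.1857 0.028 ]
197 244.5 [0.3358 0.1942 0.028 ] 431.5 [0.5631 0.1785 0.028 ]
203 244.5 [0.335  0.1868 0.028 ] 431.5 [0.5631 0.171  0.028 ]
209 244.5 [0.3341 0.1793 0.028 ] 430.5 [0.5619 0.
[... 628 characters left out ...]
ndistortPoints(np.array(uv,float).reshape(-1,1,2),K,np.array([f['k1'],0,0,0,0.])).reshape(-1,2)
                         ~~~~~~~~~~~~~~~~~~~^^^^^^^^^^^^^^^^^^^^^^^^^^^^^^^^^^^^^^^^^^^^^^^^^^^^^^^^^^^^^^^^^^^
cv2.error: OpenCV(4.12.0) /io/opencv/modules/calib3d/src/undistort.dispatch.cpp:347: error: (-215:Assertion failed) CV_IS_MAT(_src) && CV_IS_MAT(_dst) && (_src->rows == 1 || _src->cols == 1) && (_dst->rows == 1 || _dst->cols == 1) && _src->cols + _src->rows - 1 == _dst->rows + _dst->cols - 1 && (CV_MAT_TYPE(_src->type) == CV_32FC2 || CV_MAT_TYPE(_src->type) == CV_64FC2) && (CV_MAT_TYPE(_dst->type) == CV_32FC2 || CV_MAT_TYPE(_dst->type) == CV_64FC2) in function 'cvUndistortPointsInternal'
```

```bash
cat >> h.py <<'E'
YB=-.066;LIP=np.array([.337,.224]);EX=np.array([np.cos(YB),np.sin(YB)]);EY=np.array([-EX[1],EX[0]])
def W(s,l,z): return np.r_[LIP+s*EX+l*EY,z]     # block coords about lip -> world
def B(P): P=np.atleast_2d(P);return np.c_[(P[:,:2]-LIP)@EX,(P[:,:2]-LIP)@EY,P[:,2:]]
E
python3 -W ignore - <<'E'
from h import *
np.set_printoptions(suppress=True)
w=dict(np.load('w0.npz'))
v,u=np.mgrid[100:190:3,244:282:2];P=B(deppts(w,np.c_[u.ravel(),v.ravel()]));P=P[(P[:,2]>.055)&(P[:,2]<.25)]
o=np.argsort(P[:,2]);P=(P[o]*1000).round();print('arm/base',P[::6].astype(int).tolist(),len(P))
m=red(w);r=np.zeros_like(m);r[40:100,230:275]=1;v,u=np.nonzero(m&r);P=B(deppts(w,np.c_[u,v]));P=P[(P[:,2]>.05)&(P[:,2]<.2)]
for z in range(140,172,5):
    q=P[(P[:,2]*1000>z-2.5)&(P[:,2]*1000<=z+2.5)]
    if len(q): print(z,len(q),q.min(0).round(4),q.max(0).round(4))
E
```

```text
arm/base [[24, 81, 55], [24, 63, 60], [34, 75, 69], [24, 72, 72], [49, 59, 74], [49, 65, 74], [51, 56, 74], [22, 69, 75], [50, 77, 75], [51, 68, 75], [22, 72, 76], [37, 65, 77], [42, 62, 82], [34, 62, 86], [32, 62, 87], [39, 59, 96], [36, 57, 105], [31, 54, 113], [42, 46, 120], [29, 16, 135], [31, 16, 136], [41, 8, 137], [41, 16, 137], [37, 5, 138], [36, 19, 139], [34, 9, 140], [35, 9, 140], [34, 52, 140], [36, 25, 141], [38, 28, 141], [43, 49, 145], [31, 49, 147], [42, 39, 149], [39, 47, 150], [35, 44, 151], [40, 31, 152], [40, 37, 152], [38, 34, 153], [39, 39, 154], [37, 39, 155]] 238
150 9 [0.0424 0.0949 0.1481] [0.0448 0.0989 0.1516]
155 20 [0.0416 0.0961 0.1525] [0.0453 0.1003 0.1575]
160 46 [0.0328 0.0969 0.1578] [0.045  0.118  0.1625]
165 353 [0.0272 0.0974 0.1626] [0.0451 0.1177 0.1675]
170 63 [0.0285 0.1006 0.1675] [0.0447 0.1111 0.1703]
```

```bash
python3 -W ignore - <<'E'
from h import *
np.set_printoptions(suppress=True,precision=4)
o=ori(YB);effector.grip(1.0)
manip.goto(W(.136,-.074,.12),o);manip.line_to(W(.136,-.074,.062),v=.12)
print(manip.get_wrist_force())
h=manip.line_to(W(.136,-.074,.044),v=.02,contact_N=5);p=np.array(manip.get_eef_pos());print('down',h,p,B(p),manip.get_t())
if h and p[2]<.0535:
    z=p[2]+.0022
    manip.line_to(W(.136,-.074,z),v=.03)
    h=manip.line_to(W(.136,-.040,z),v=.025,contact_N=14);p=np.array(manip.get_eef_pos());print('side',h,B(p),manip.get_wrist_force(),manip.get_t())
    grab('top','t1.png');grab('wrist','w1.png')
E
```

```text
[ 0.2186 -0.3848 -1.0563]
down True [0.4678 0.1412 0.0503] [[ 0.136  -0.074   0.0503]] 5.0833
side True [[ 0.1356 -0.0471  0.052 ]] [ 0.6633 -1.0307  0.8218] 6.4667
```

```bash
python3 -W ignore - <<'E'
from h import *
a=cv2.imread('pics/t1.png')[180:330,190:330];b=cv2.imread('pics/w1.png')
cv2.imwrite('pics/m1.png',np.hstack([cv2.resize(a,(392,420)),cv2.resize(b,(400,300))[:,:] if 0 else cv2.copyMakeBorder(cv2.resize(b,(400,300)),0,120,0,0,0)]))
E
```

```text
(no output)
```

View pics/m1.png

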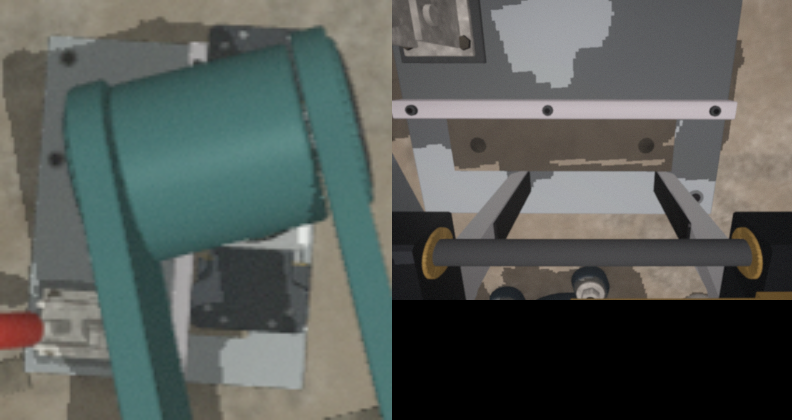

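The bar lies flush along the fence. Next is the end push: jaws across the bar, fingers shut.

```bash
python3 -W ignore - <<'E'
from h import *
np.set_printoptions(suppress=True,precision=4)
p=B(manip.get_eef_pos())[0]
manip.line_to(W(p[0],-.056,.0525),v=.08);manip.line_to(W(p[0],-.06,.13),v=.2)
effector.grip(0.0)
o=ori(YB+np.pi/2,0,-1)
manip.goto(W(.215,-.022,.13),o);manip.line_to(W(.215,-.022,.068),v=.15)
h=manip.line_to(W(.215,-.022,.0525),v=.04,contact_N=6);print('down',h,manip.get_eef_pos())
h=manip.line_to(W(.180,-.022,.0525),v=.05,contact_N=25);print(h,B(manip.get_eef_pos()),manip.get_wrist_force())
h=manip.line_to(W(.135,-.022,.0525),v=.05,contact_N=25);print(h,B(manip.get_eef_pos()),manip.get_wrist_force(),manip.get_t())
manip.line_to(W(.145,-.022,.0525),v=.1)
manip.line_to(W(.16,-.06,.24),v=.25)
manip.goto(W(.10,-.02,.36),ori(YB))
f=grab('wrist','w2.png');np.savez('w2',**{k:np.array(f[k]) for k in f});print(manip.get_t())
E
```

```text
down False [0.5499 0.1878 0.0523]
False [[ 0.1796 -0.022   0.0525]] [ 0.0101 -0.3441 -0.5356]
False [[ 0.1349 -0.0219  0.0526]] [0.1833 0.6005 0.5971] 13.2
15.725
```

View pics/w2.png

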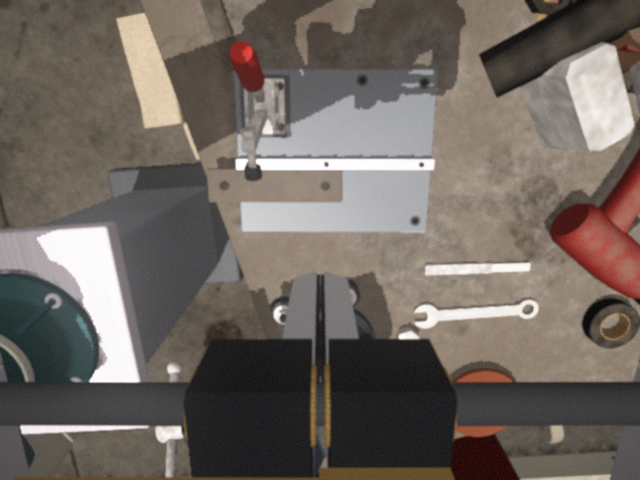

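The bar now stands out past the front edge (columns 208–241), and its hole at (224,186) is clear. I'll measure the overhang and flushness.

```bash
cat >> h.py <<'E'
def measure(f):
    """bar -y edge lateral, far end s, block front-edge s, fence face lateral (block coords); edges to sub-pixel by gradient peak"""
    g=cv2.GaussianBlur(cv2.cvtColor(f['pixels'],cv2.COLOR_RGB2GRAY).astype(float),(3,3),0)
    def edge(P0,P1,z):
        t=np.linspace(0,1,80);P=np.array([W(*(np.array(P0)*(1-x)+np.array(P1)*x),z) for x in t]);uv=proj(f,P).astype(np.float32)
        v=cv2.remap(g.astype(np.float32),uv[:,:1],uv[:,1:],cv2.INTER_LINEAR).ravel();d=np.gradient(v);i=np.abs(d).argmax();return B(P[i])[0],d[i].round(1)
    for nm,L,z,ax in(('bar -y edge',[((s,-.065),(s,-.025)) for s in(.055,.07,.085,.1,.115)],.034,1),
                  ('far end',[((.10,l),(.16,l)) for l in(-.03,-.02,-.012)],.034,0),
                  ('near end',[((-.06,l),(-.015,l)) for l in(-.03,-.02,-.012)],.034,0),
                  ('front edge',[((-.02,l),(.02,l)) for l in(-.072,-.064,-.056,-.048)],.028,0),
                  ('fence face',[((s,-.012),(s,.006)) for s in(.06,.08,.10,.15,.18,.21)],.04,1)):
        print(nm,[(round(float(1000*e[ax]),1),float(k)) for e,k in (edge(a,b,z) for a,b in L)])
E
python3 -W ignore - <<'E'
from h import *
w=dict(np.load('w2.npz'));measure(w);t=grab('top');print('top');measure(t)
E
```

```text
bar -y edge [(-37.7, -8.5), (-38.2, -7.5), (-37.7, -8.0), (-37.7, -7.300000190734863), (-37.7, -7.300000190734863)]
far end [(124.3, 11.300000190734863), (124.3, 11.0), (124.3, 10.899999618530273)]
near end [(-36.6, 8.199999809265137), (-36.1, 7.800000190734863), (-36.6, 9.800000190734863)]
front edge [(0.8, 8.800000190734863), (0.3, 11.800000190734863), (0.3, 10.5), (0.8, 9.300000190734863)]
fence face [(1.2, 8.600000381469727), (1.2, 8.899999618530273), (1.4, 8.800000190734863), (1.0, 5.900000095367432), (1.0, 5.800000190734863), (1.4, 5.800000190734863)]
top
bar -y edge [(-64.5, -5.5), (-61.5, -9.600000381469727), (-58.9, -11.399999618530273), (-56.4, -11.199999809265137), (-53.4, -9.899999618530273)]
far end [(109.1, 2.299999952316284), (119.7, -2.200000047683716), (152.4, 2.299999952316284)]
near end [(-35.5, -9.199999809265137), (-40.1, -7.5), (-58.9, -11.0)]
front edge [(0.3, -1.7000000476837158), (20.0, -2.0), (-4.8, -0.30000001192092896), (-1.3, 0.30000001192092896)]
fence face [(4.4, -0.30000001192092896), (-10.2, -0.20000000298023224), (-6.1, 0.20000000298023224), (-5.6, 1.5), (6.0, 1.2000000476837158), (0.3, 1.100000023841858)]
```

Overhang is about 36.5 mm and the bar lies parallel to the fence. I'll re-press it gently against the fence, then work the clamp handle in arc steps.

```bash
python3 -W ignore - <<'E'
from h import *
np.set_printoptions(suppress=True,precision=4)
o=ori(YB);effector.grip(0.35)
manip.goto(W(.065,-.063,.13),o);manip.line_to(W(.065,-.063,.0525),v=.15)
h=manip.line_to(W(.065,-.040,.0525),v=.03,contact_N=12);print('side',h,B(manip.get_eef_pos()))
manip.line_to(W(.065,-.06,.0528),v=.1);manip.line_to(W(.07,-.065,.24),v=.25)
effector.grip(0.0)
f=grab('wrist');measure(f)
# to handle
manip.goto(W(.036,.077,.25),o);print(manip.get_wrist_force(),manip.get_t())
H=np.array([.079,.066]);a,n=.075,.018
def tcp(th):
    c=H+a*np.array([np.cos(th),np.sin(th)])+n*np.array([-np.sin(th),np.cos(th)]);return W(.036,c[0]-.008,c[1]+.022)
p=B(tcp(1.25))[0];h=manip.line_to(W(.036,p[1]-.003,p[2]),v=.12,contact_N=6);print('in',h,B(manip.get_eef_pos()))
if not h:
    for th in np.arange(1.15,.09,-.15):
        h=manip.line_to(tcp(th),v=.08,contact_N=35)
        print(round(th,2),h,manip.get_wrist_force(),manip.get_t())
        if h: break
E
```

```text
side True [[ 0.0651 -0.047   0.0524]]
bar -y edge [(-38.2, -9.899999618530273), (-38.2, -9.800000190734863), (-38.2, -10.199999809265137), (-38.2, -8.600000381469727), (-38.2, -8.100000381469727)]
far end [(123.5, 11.300000190734863), (109.1, 11.699999809265137), (123.5, 10.100000381469727)]
near end [(-36.1, 10.899999618530273), (-36.1, 11.699999809265137), (-36.1, 10.600000381469727)]
front edge [(0.8, 11.600000381469727), (0.8, 15.5), (0.8, 11.899999618530273), (0.8, 11.800000190734863)]
fence face [(1.9, 4.300000190734863), (6.0, 6.800000190734863), (2.1, 7.400000095367432), (6.0, 2.0999999046325684), (2.6, 2.299999952316284), (1.2, 10.199999809265137)]
[-0.2802 -0.584   0.688 ] 21.2167
in False [[0.0366 0.0746 0.1657]]
1.15 False [-0.0325 -2.0409  2.6489] 22.3583
1.0 False [-0.2365 -2.3266  4.0387] 22.65
0.85 False [ 0.2944 -1.836   4.7025] 22.9417
0.7 False [ 0.8221 -0.5472  3.812 ] 23.2333
0.55 False [0.3854 0.3528 4.9524] 23.525
0.4 False [0.7389 0.785  2.4115] 23.8167
0.25 False [-0.1813  1.2623  1.9795] 24.1083
0.1 False [0.1415 0.8175 1.1633] 24.4
```

```bash
python3 -W ignore - <<'E'
from h import *
np.set_printoptions(suppress=True,precision=4)
p=B(manip.get_eef_pos())[0];print(p)
h=manip.line_to(W(.036,p[1]+.001,.092),v=.02,contact_N=45);q=np.array(manip.get_eef_pos());print(h,B(q),manip.get_wrist_force(),manip.get_t())
manip.wait(.2);print(manip.get_wrist_force(),manip.get_eef_pos())
q=B(manip.get_eef_pos())[0]
manip.line_to(W(.036,q[1],.2),v=.15)
manip.line_to(W(.07,-.05,.36),v=.25)
f=grab('wrist','w3.png');np.savez('w3',**{k:np.array(f[k]) for k in f});measure(f)
for n,f,r in(('w',f,(225,20,275,110)),):
    m=red(f);k=np.zeros_like(m);k[r[1]:r[3],r[0]:r[2]]=1;v,u=np.nonzero(m&k);P=B(deppts(f,np.c_[u,v]));print(len(P),P.min(0),P.max(0),np.median(P,0))
    P=P[np.abs(P[:,0]-np.median(P[:,0]))<.004];print('slope',np.polyfit(P[:,1],P[:,2],1))
print(manip.get_t())
E
```

```text
[0.0357 0.1437 0.1129]
True [[0.0358 0.1455 0.1072]] [-1.3839 -1.1722  7.2626] 25.175
[-2.4953 -1.5345  7.1171] [0.3823 0.3668 0.1072]
bar -y edge [(-38.2, -7.900000095367432), (-38.2, -7.599999904632568), (-38.2, -8.199999809265137), (-38.2, -6.800000190734863), (-38.2, -6.599999904632568)]
far end [(124.3, 9.899999618530273), (109.1, 9.600000381469727), (123.5, 9.0)]
near end [(-36.1, 9.100000381469727), (-36.6, 9.399999618530273), (-38.4, 8.399999618530273)]
front edge [(0.8, 9.600000381469727), (0.8, 11.399999618530273), (1.3, 10.199999809265137), (0.3, 10.100000381469727)]
fence face [(1.7, 8.5), (1.7, 8.5), (0.5, 8.300000190734863), (0.8, 6.0), (1.0, 6.300000190734863), (0.5, 6.599999904632568)]Traceback (most recent call last):
  File "<stdin>", line 11, in <module>
  File "h.py", line 14, in deppts
    c,d=rays(f,uv);uv=np.array(uv).astype(int).reshape(-1,2)
        ~~~~^^^^^^
  File "h.py", line 8, in rays
    K=np.array(f['K']);s=cv2.undistortPoints(np.array(uv,float).reshape(-1,1,2),K,np.array([f['k1'],0,0,0,0.])).reshape(-1,2)
                         ~~~~~~~~~~~~~~~~~~~^^^^^^^^^^^^^^^^^^^^^^^^^^^^^^^^^^^^^^^^^^^^^^^^^^^^^^^^^^^^^^^^^^^
cv2.error: OpenCV(4.12.0) /io/opencv/modules/calib3d/src/undistort.dispatch.cpp:347: error: (-215:Assertion failed) CV_IS_MAT(_src) && CV_IS_MAT(_dst) && (_src->rows == 1 || _src->cols == 1) && (_dst->rows == 1 || _dst->cols == 1) && _src->cols + _src->rows - 1 == _dst->rows + _dst->cols - 1 && (CV_MAT_TYPE(_src->type) == CV_32FC2 || CV_MAT_TYPE(_src->type) == CV_64FC2) && (CV_MAT_TYPE(_dst->type) == CV_32FC2 || CV_MAT_TYPE(_dst->type) == CV_64FC2) in function 'cvUndistortPointsInternal'
```

View pics/w3.png

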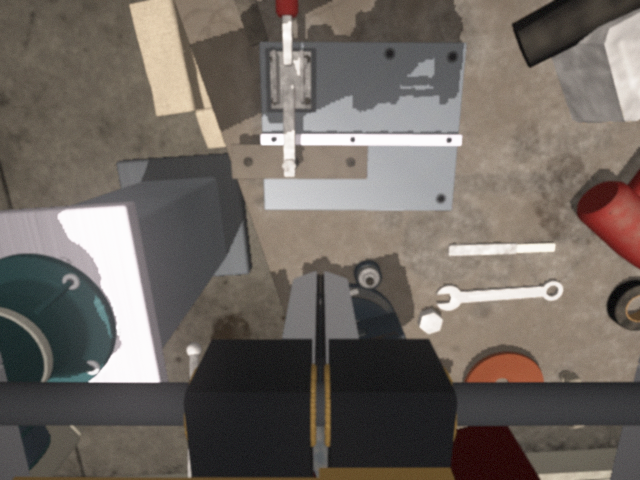

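The arm is down, with its pad on the bar at (289,167); the red grip is at (287,5), cut off at the frame edge. I'll look from above the handle to check its angle.

```bash
python3 -W ignore - <<'E'
from h import *
np.set_printoptions(suppress=True,precision=4)
manip.line_to(W(.08,.06,.34),v=.25)
f=grab('wrist','w4.png');m=big(red(f)&(np.arange(640)<330)[None]);v,u=np.nonzero(m);print(u.min(),u.max(),v.min(),v.max())
P=B(deppts(f,np.c_[u,v]));P=P[P[:,2]>.05];print(len(P),P.min(0),P.max(0))
top=P[np.abs(P[:,0]-np.median(P[:,0]))<.004];print('slope',np.polyfit(top[:,1],top[:,2],1),np.median(top[:,2]))
measure(f);print(manip.get_t())
E
```

```text
266 287 65 130
1169 [0.0258 0.1283 0.0781] [0.0784 0.1874 0.4973]
slope [0.0167 0.0825] 0.08507306077914883
bar -y edge [(-44.2, 7.900000095367432), (-40.2, 3.0), (-41.2, 2.799999952316284), (-43.7, 7.400000095367432), (-37.7, -7.099999904632568)]
far end [(123.5, 10.300000190734863), (123.5, 9.800000190734863), (124.3, 9.899999618530273)]
near end [(-36.1, 8.899999618530273), (-36.6, 10.300000190734863), (-36.1, 9.0)]
front edge [(0.8, 8.899999618530273), (0.3, 9.800000190734863), (0.3, 11.300000190734863), (0.8, 8.0)]
fence face [(0.5, 7.599999904632568), (0.5, 8.0), (0.5, 7.900000095367432), (0.5, 4.900000095367432), (0.5, 5.300000190734863), (0.5, 5.699999809265137)]
28.0167
```

View pics/w4.png

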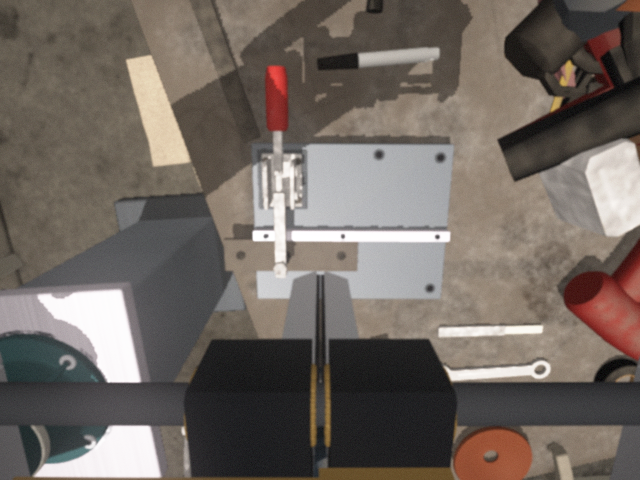

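Handle slope is about 0.017 rad, right at the locked limit. I'll press once more, further out on the grip, to be certain.

```bash
python3 -W ignore - <<'E'
from h import *
np.set_printoptions(suppress=True,precision=4)
manip.goto(W(.036,.166,.16),ori(YB));manip.line_to(W(.036,.166,.113),v=.12)
h=manip.line_to(W(.036,.166,.095),v=.02,contact_N=55);print(h,B(manip.get_eef_pos()),manip.get_wrist_force(),manip.get_t())
manip.line_to(W(.036,.166,.2),v=.15);manip.line_to(W(.08,.06,.34),v=.25)
f=grab('wrist');m=big(red(f)&(np.arange(640)<330)[None]);v,u=np.nonzero(m)
P=B(deppts(f,np.c_[u,v]));P=P[(P[:,2]>.05)&(P[:,2]<.1)]
top=P[np.abs(P[:,0]-np.median(P[:,0]))<.004];print('slope',np.polyfit(top[:,1],top[:,2],1),np.median(top[:,2]))
measure(f);print(manip.get_t())
workorder.close_job()
E
```

```text
False [[0.0366 0.1667 0.1065]] [-12.3173 -11.655   42.4897] 30.4667
slope [0.0183 0.0822] 0.08514200602302141
bar -y edge [(-44.7, 8.5), (-40.7, 2.0999999046325684), (-40.7, 2.9000000953674316), (-44.7, 7.400000095367432), (-38.2, -6.599999904632568)]
far end [(123.5, 9.5), (124.3, 11.399999618530273), (124.3, 11.199999809265137)]
near end [(-36.1, 9.0), (-36.6, 10.0), (-36.1, 9.5)]
front edge [(0.8, 9.0), (0.3, 9.5), (0.3, 11.5), (0.8, 8.199999809265137)]
fence face [(1.2, 7.900000095367432), (1.2, 8.0), (1.7, 8.199999809265137), (1.2, 4.900000095367432), (1.4, 5.099999904632568), (1.7, 5.300000190734863)]
32.2417
the job is handed in; nothing more can be done
```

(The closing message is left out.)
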